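# Clear the spent flask and tubes into the discard crate

### The arm

A 6-joint arm with a two-finger parallel gripper is mounted at the origin on the work surface. World frame = base frame: x ahead of the robot, y to its left, z up, the work surface at z = 0. Lengths are in m, angles in rad, forces in N, time in s.
With the tool pointing down it reaches from about 0.35 to 0.775 m from the base axis. Payload 7.3 kg.
Tool frame: the origin (TCP) lies on the front face of the gripper's body, between the roots of the fingers; the fingertips stand ahead of it and the grasp point (between the pads) lies 47 mm ahead of it (finger_overhang is the z of the fingertips in the tool frame, in m); z points along the fingers, y is the line along which they close (so a half turn about z gives the same grasp; the last joint's range is limited). The gripper opens to 92 mm and grips with 3 to 60 N. Pads are 19 mm wide; open, the fingers measure 130 mm over their backs; the gripper's body (75 mm by 190 mm) begins 47 mm behind the grasp point.
Start: joints at [-1.447, 0.342, 1.524, -0, 1.275, -0.146], TCP at [0.14, -0.506, 0.292] pointing down, gripper open.
Joint ranges: [-2.53, 2.53], [-0.77, 2.02], [0.04, 2.7], [-1, 4.14], [0.28, 2.66], [-3.11, 3.11]. Speed limits (rad/s): [2.57, 2.57, 3.14, 3.14, 3.14, 3.14].

### API

Orientations are given as [roll, pitch, yaw] about the fixed x, y, z axes, in that order (R = Rz(yaw) Ry(pitch) Rx(roll)).
In Python, from cell import * gives the robot as it stands. The module is installed in compiled form; this text tells all that it offers.
- The arm moves only by the tool arm_command, never from a script. Its argument "series" is a list of rows, each an object of numbers: "x", "y", "z": the shift along the tool's x, y, z in mm; "rx", "ry", "rz": the turn, a rotation vector about the tool's x, y, z in degrees. A call has 1 to 20 rows; each row is the pose to reach, as a shift and turn from the pose commanded when the call began, along the tool's axes at that moment; what a row does not reach only later rows make up. A row lasts 1/10 s, in which the tool goes at most 50 mm and 8.59 degrees, less where a joint would pass 70% of its speed; a pose out of reach is approached as far as the arm can. A call with a gripper value outside its range is refused whole. "hand" is the finger opening in mm, from 0 to 91.8, set as the call begins (left out, the last holds). The fingers move at their own pace and stop on an object; "squeeze" is the grip in N (left out, the last holds). Time passes only in rows, so rows that repeat a pose let the fingers close. It gives the time, the measured TCP pose, the force, the opening and the grip force at its end, in the units of the state.
- observe(): the state, without advancing time (a new reading comes with each control period).
- read_camera(name): name is "scene" or "top" or "wrist"; returns a dict with "pixels" (400x640x3 uint8, blue, green, red), "K" (3x3 intrinsics, pixels), "rvec" (rotation vector, rad) and "tvec" (3), from world to camera coordinates, as OpenCV has them. Camera axes: x right, y down, z forward; pixel columns grow to the right and rows downward; lengths in m; the calibration is good to about 2 mm. A picture is of the moment at which its call begins. There is no depth.
- hand_in(): hands the job in; it is judged then, once.
Trained networks look in a picture, given as the dict that the camera call returned (one of the last four; its "shot" number tells which), for a name from the list of things; names that differ only in an ending like _2 or _b are one class to them, and where a whole thing is asked for, a point or a joint stands for the part that bears it (a point fixed in the world has none). Each returns a list of dicts, best first, with "confidence" (0 to 1); they miss things now and then, are a little off and sometimes report something else, mostly with a low value. They report only what shows in the picture. A call takes as long as a camera call. They do not tell look-alikes from the thing itself.
- boxes_of(picture, query): "point" ([x, y, z] in m, in world coordinates, good to about 4 mm: the middle of the surface that is visible of it).
- trace(picture, query): "pixels" (400x640 bool, what is visible of it).
- mark_of(picture, query): "point" ([x, y, z] in m, in world coordinates, good to about 4 mm: a listed point, or the origin of a listed thing).
The state is a dict: "time": time; "qpos": joint angles; "qvel": joint speeds; "joint_efforts": joint torques, N m; "tool_pos": TCP position; "tool_rot": TCP orientation; "contact_force": force on the tool from outside, world axes, zero at the start; "torque": the same for the moment, N m; "opening": finger opening in m; "grip_force": force on a finger pad.
Only numpy, scipy, OpenCV 4.12 (cv2) and the standard library are available. Lean on these libraries where they do the work, as an engineer would, in place of code of your own. Each camera call takes 0.05 s, during which the arm holds its last target. There are 200 camera calls.

### The job

Everything with a red cap is spent: first drop the red-capped flask that stands in front of the slanted rack into the orange discard crate, then take both red-capped tubes out of the rack and drop them in too. Leave the blue-capped tubes in their slots and everything else where it stands.

Things in the scene. Friction and masses are not known exactly. Their poses are not given: they have to be found in the camera images.
- crate: orange open discard crate, fixed: 220 (x) by 240 (y) by 100 mm high, walls and floor 5 mm. Origin: centre of its underside.
- rack: yellow slanted tube rack, fixed, base 130 (x) by 178 (y) mm. Origin: centre of its underside. Four slots along y at -63, -21, 21, 63 mm; tubes lean 28 degrees from vertical, tops to -x (robot's side), feet at x=30, z=30 mm. Support and fins reach 72 mm up along the tubes, open above and on the +x side; the top 46 mm of each tube is bare. Caps stand 8 mm apart.
- red_tube_1: capped 50 ml centrifuge tube, white, round, red cap; 118 mm long in all; barrel 29 mm across, conical at the foot; cap 34 mm across and 20 mm high, at the top end. Origin: middle of its length (59 mm from foot and from cap top), on its axis; z along the axis to the cap. It starts in a slot of the rack, leaning 28 degrees. Spent: 30 to 65 g.
- red_tube_2: capped 50 ml centrifuge tube, white, round, red cap; 118 mm long in all; barrel 29 mm across, conical at the foot; cap 34 mm across and 20 mm high, at the top end. Origin: middle of its length (59 mm from foot and from cap top), on its axis; z along the axis to the cap. It starts in a slot of the rack, leaning 28 degrees. Spent: 30 to 65 g.
- blue_tube_1: capped 50 ml centrifuge tube, white, round, blue cap; 118 mm long in all; barrel 29 mm across, conical at the foot; cap 34 mm across and 20 mm high, at the top end. Origin: middle of its length (59 mm from foot and from cap top), on its axis; z along the axis to the cap. It starts in a slot of the rack, leaning 28 degrees. To be kept.
- blue_tube_2: capped 50 ml centrifuge tube, white, round, blue cap; 118 mm long in all; barrel 29 mm across, conical at the foot; cap 34 mm across and 20 mm high, at the top end. Origin: middle of its length (59 mm from foot and from cap top), on its axis; z along the axis to the cap. It starts in a slot of the rack, leaning 28 degrees. To be kept.
- red_flask: culture flask standing upright, red screw cap; off-white body 37 (x) by 85 (y) by 100 mm, then shoulder and neck, cap 34 mm across and 25 mm high; 150 mm tall in all. Origin: on the cap's axis, 75 mm above its foot; the cap spans 50 to 75 mm above the origin. Spent, about 60 to 130 g; stands close in front of the rack, in the way of the tubes.
- blue_flask: culture flask standing upright, blue screw cap; off-white body 37 (x) by 85 (y) by 100 mm, then shoulder and neck, cap 34 mm across and 25 mm high; 150 mm tall in all. Origin: on the cap's axis, 75 mm above its foot; the cap spans 50 to 75 mm above the origin. To be kept; stands beyond the crate.
- bottle: white bottle, 56 mm across, 160 mm tall, between rack and crate. Origin: centre of its underside.
- beaker: green glass beaker, 68 mm across, 80 mm tall, in front of the robot. Origin: centre of its underside.
- jar: amber jar with white lid, 60 mm across, 60 mm tall, at the left. Origin: centre of its underside.
- spatula: lab spatula, 180 mm long, lying at the right. Origin: under its middle.
- tip_lid: white open box lid, 120 by 85 by 45 mm, at the left. Origin: centre of its underside.
There are look-alikes about, which are no part of the job. What is shaped like the blue_flask but purple is not meant.

How it is judged:
On the way, in this order (a step that is already met when the one before it is completed fails the run):
1. the red-capped flask is in the crate and let go, while both red-capped tubes are still outside it (x of red_flask in the frame of crate between -0.105 and 0.105 m and y of red_flask in the frame of crate between -0.115 and 0.115 m and z of red_flask in the frame of crate between 0 and 0.11 m and contact force between red_flask and the fingers below 0.1 N and not (x of red_tube_1 in the frame of crate between -0.105 and 0.105 m and y of red_tube_1 in the frame of crate between -0.115 and 0.115 m and z of red_tube_1 in the frame of crate between 0 and 0.11 m) and not (x of red_tube_2 in the frame of crate between -0.105 and 0.105 m and y of red_tube_2 in the frame of crate between -0.115 and 0.115 m and z of red_tube_2 in the frame of crate between 0 and 0.11 m)), for 0.2 s.
2. both red-capped tubes are in the crate and let go (x of red_tube_1 in the frame of crate between -0.105 and 0.105 m and y of red_tube_1 in the frame of crate between -0.115 and 0.115 m and z of red_tube_1 in the frame of crate between 0 and 0.11 m and x of red_tube_2 in the frame of crate between -0.105 and 0.105 m and y of red_tube_2 in the frame of crate between -0.115 and 0.115 m and z of red_tube_2 in the frame of crate between 0 and 0.11 m and contact force between each of red_tube_1, red_tube_2 and the fingers below 0.1 N), for 0.2 s.
At the end, for the whole second after the job is handed in: The red-capped flask and both red-capped tubes are in the crate (their middles between its walls and less than 110 mm above its underside), released and at rest; the blue-capped tubes are within 20 mm of, and everything else within 30 mm of, where it stood, nothing tipped over (all of step 2 and x of red_flask in the frame of crate between -0.105 and 0.105 m and y of red_flask in the frame of crate between -0.115 and 0.115 m and z of red_flask in the frame of crate between 0 and 0.11 m and linear speed of each of red_flask, red_tube_1, red_tube_2 below 0.05 m/s and contact force between red_flask and the fingers below 0.1 N and distance of each of blue_tube_1, blue_tube_2 from where it was at the start of the episode below 0.02 m and distance of each of blue_flask, bottle, beaker, jar, spatula, tip_lid from where it was at the start of the episode below 0.03 m and angle between each of blue_flask, bottle, beaker, jar's own z axis and vertical below 0.3 rad); the robot touches nothing.
It fails at once if a blue-capped tube is shifted by more than 30 mm (distance of any of blue_tube_1, blue_tube_2 from where it was at the start of the episode above 0.03 m).
It fails at once if a bystander is shifted by more than 40 mm or tipped over (distance of any of blue_flask, bottle, beaker, jar, spatula, tip_lid from where it was at the start of the episode above 0.04 m or angle between any of blue_flask, bottle, beaker, jar's own z axis and vertical above 0.5 rad).
It also fails if it takes over 72 s, if anything falls off the work surface, if the arm or the gripper's body presses on something with over 40 N, if the wrist force passes 120 N, or if a joint passes its speed limit or range.

## Working session

There is one attempt and no reset: what is moved stays moved. The work goes in short steps, Python scripts to look and compute and a tool call to move; the robot and the scene stay as the last step left them, time stands still between calls to the robot, and variables do not carry over. Pictures are saved under pics/ and viewed, at most 10 in all, crops included, and the job is handed in when it is done.

Besides the shell and the picture viewer there is one more tool, called after "Call:" as name([rows], argument=value, ...), one row to a line, values as JSON. arm_command: Moves the arm, as the interface text tells. Its arguments: {"type":"object","properties":{"series":{"type":"array"},"hand":{"type":"number"},"squeeze":{"type":"number"}},"required":["series"]}

```bash
mkdir -p pics
python3 - <<'E'
from cell import *
import cv2,numpy as np
s=observe();print(s['time'],s['tool_pos'],s['tool_rot'],s['opening'])
for c in ['scene','top']:
    p=read_camera(c);cv2.imwrite(f'pics/{c}0.png',p['pixels'])
    for n in ['crate','rack','red_tube_1','blue_tube_1','red_flask','blue_flask','bottle','beaker','jar','spatula','tip_lid']:
        for d in mark_of(p,n): print(c,n,np.round(d['point'],3),round(d['confidence'],2))
E
```

```text
0.0 [ 0.13991396 -0.50569756  0.29155021] [-3.14006111e+00 -2.11394656e-04  2.69838201e-01] 0.09209289896057574
scene crate [ 0.535  0.232 -0.001] 0.6
scene rack [ 0.52  -0.26  -0.001] 0.64
scene red_tube_1 [ 0.53  -0.198  0.076] 0.77
scene red_tube_1 [ 0.528 -0.239  0.078] 0.7
scene red_tube_1 [ 0.519 -0.258 -0.001] 0.69
scene blue_tube_1 [ 0.526 -0.28   0.085] 0.85
scene blue_tube_1 [ 0.528 -0.322  0.085] 0.8
scene red_flask [ 0.41  -0.214  0.076] 0.75
scene blue_flask [0.686 0.179 0.077] 0.9
scene blue_flask [ 0.813 -0.14   0.076] 0.87
scene blue_flask [0.796 0.162 0.078] 0.8
scene bottle [ 0.63   0.    -0.003] 0.8
scene beaker [0.429 0.007 0.001] 0.89
scene jar [ 0.454  0.47  -0.002] 0.76
scene spatula [ 0.474 -0.535 -0.   ] 0.79
scene tip_lid [0.585 0.496 0.003] 0.69
top crate [ 0.534  0.231 -0.002] 0.84
top rack [ 0.524 -0.266 -0.002] 0.6
top red_tube_1 [ 0.527 -0.242  0.083] 0.6
top blue_tube_1 [ 0.522 -0.284  0.079] 0.69
top blue_tube_1 [ 0.518 -0.319  0.079] 0.63
top red_flask [ 0.408 -0.21   0.073] 0.52
top blue_flask [0.802 0.16  0.074] 0.89
top blue_flask [ 0.81  -0.146  0.076] 0.77
top blue_flask [0.688 0.183 0.076] 0.74
top blue_flask [ 0.59   0.5   -0.002] 0.31
top bottle [ 0.637  0.004 -0.003] 0.63
top bottle [ 0.527 -0.196  0.083] 0.27
top bottle [ 0.518 -0.322  0.081] 0.2
top beaker [ 0.426  0.01  -0.   ] 0.61
top jar [0.456 0.463 0.001] 0.54
top spatula [ 0.526 -0.266 -0.002] 0.6
top spatula [ 0.533  0.234 -0.   ] 0.31
top tip_lid [ 0.587  0.499 -0.002] 0.55
```

View pics/scene0.png

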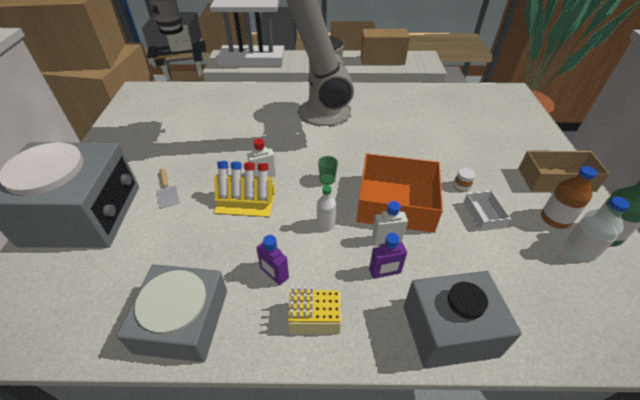

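View pics/top0.png

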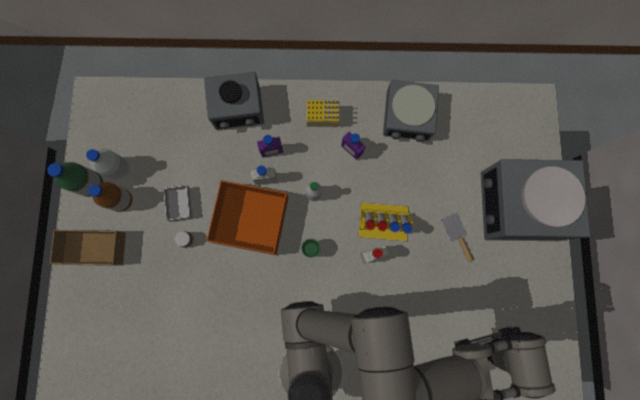

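```bash
cat > h.py <<'E'
from cell import *
import cv2,numpy as np
np.set_printoptions(precision=4,suppress=True)
def ray(p,uv,z):
    R=cv2.Rodrigues(np.array(p['rvec'],float))[0];t=np.array(p['tvec'],float).ravel()
    d=R.T@np.linalg.inv(p['K'])@np.array([uv[0],uv[1],1.]);c=-R.T@t
    return c+d*(z-c[2])/d[2]
def proj(p,X):
    return cv2.projectPoints(np.array(X,float).reshape(-1,1,3),np.array(p['rvec'],float),np.array(p['tvec'],float),np.array(p['K'],float),None)[0].reshape(-1,2)
def caps(p,col):
    h=cv2.cvtColor(p['pixels'],cv2.COLOR_BGR2HSV)
    m=cv2.inRange(h,(172,150,60),(180,255,255))|cv2.inRange(h,(0,190,60),(4,255,255)) if col=='red' else cv2.inRange(h,(105,150,60),(125,255,255))
    n,l,s,c=cv2.connectedComponentsWithStats(m)
    return [(c[i],s[i,4]) for i in range(1,n) if s[i,4]>15]
E
python3 - <<'E'
from h import *
p=read_camera('top')
for col in ['red','blue']:
    for c,a in caps(p,col): print(col,c,a,ray(p,c,.15)[:2],ray(p,c,.13)[:2])
def rect(n,z):
    m=trace(p,n)[0]['pixels'].astype(np.uint8)
    c=cv2.findContours(m,0,2)[0];c=max(c,key=cv2.contourArea)[:,0]
    w=np.array([ray(p,q,z)[:2] for q in c],np.float32)
    r=cv2.minAreaRect(w);print(n,r)
rect('crate',.1);rect('red_flask',.1);rect('rack',.01)
print('R',cv2.Rodrigues(np.array(p['rvec']))[0],'cam',-cv2.Rodrigues(np.array(p['rvec']))[0].T@np.array(p['tvec']).ravel())
q=read_camera('scene')
a=cv2.resize(p['pixels'][190:280,330:430],None,fx=4,fy=4,interpolation=2)
b=cv2.resize(q['pixels'][125:225,205:305],None,fx=3.6,fy=3.6,interpolation=2)
cv2.imwrite('pics/crop1.png',np.hstack([a,b]))
E
```

```text
red [369.7925 224.2642] 53 [ 0.5059 -0.1928] [ 0.5083 -0.1954]
red [382.0769 225.3462] 52 [ 0.5029 -0.2342] [ 0.5051 -0.2373]
red [377.18 252.86] 50 [ 0.4108 -0.2167] [ 0.4118 -0.2195]
blue [267.7164 139.6567] 67 [0.7966 0.1602] [0.803  0.1625]
blue [354.5 138.5] 66 [ 0.8055 -0.1419] [ 0.812  -0.1438]
blue [ 92.2632 154.5263] 95 [0.7338 0.7627] [0.7393 0.7734]
blue [ 53.9557 169.3987] 158 [0.6793 0.8878] [0.684  0.9002]
blue [261.1667 170.0833] 60 [0.6876 0.179 ] [0.6924 0.1816]
blue [ 94.2232 190.0625] 112 [0.6093 0.7429] [0.6131 0.7533]
blue [394.2273 226.2424] 66 [ 0.5004 -0.275 ] [ 0.5027 -0.2787]
blue [406.8769 227.5538] 65 [ 0.4966 -0.3175] [ 0.4988 -0.3218]
crate ((0.5317306518554688, 0.22522281110286713), (0.2529689371585846, 0.22824998199939728), 80.05484771728516)
red_flask ((0.40912926197052, -0.21246908605098724), (0.038603030145168304, 0.09743785858154297), 18.986181259155273)
rack ((0.5328652858734131, -0.2673387825489044), (0.19888778030872345, 0.1292550265789032), 85.86551666259766)
R [[ 0.0134 -0.9999  0.0069]
 [-0.9841 -0.0144 -0.1772]
 [ 0.1772 -0.0044 -0.9842]] cam [ 0.3392 -0.0092  1.5925]
```

View pics/crop1.png

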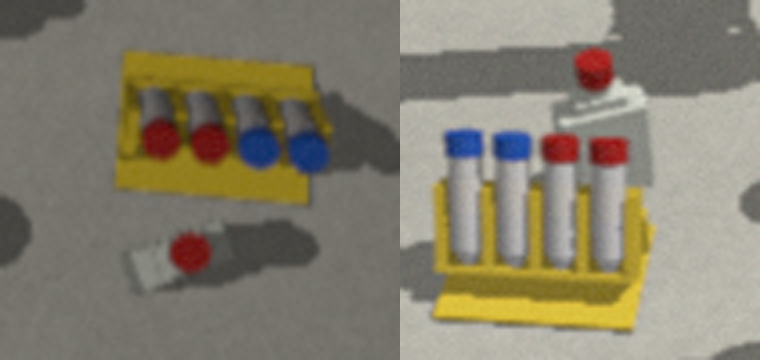

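Only one white flask has a red cap: top (377,253), in front of the rack on the robot's side. It is the one meant. The other flask shapes are the white one with a blue cap at (261,170) and the purple ones at (270,147) and (352,146). The red-capped tubes are at top (370,224) and (382,225), in the two slots on the +y side. The crop confirms this.

```bash
cat >> h.py <<'E'
from scipy.spatial.transform import Rotation as Ro
def tool(yaw,tilt=0):   # fingers down; tilt: fingers lean forward along tool -y dir rotated, deg
    b=Ro.from_euler('z',yaw,degrees=True)*Ro.from_euler('x',180,degrees=True)
    return b*Ro.from_euler('x',tilt,degrees=True)
def goal(g,rot,frm=None):  # g = grasp point; returns start->goal shift mm, turn deg in tool axes
    if frm is None:
        s=observe();p0=np.array(s['tool_pos']);R0=Ro.from_euler('xyz',s['tool_rot'])
    else: p0,R0=frm
    pt=np.array(g)-0.047*rot.apply([0,0,1])
    print('shift',np.round(R0.inv().apply(pt-p0)*1000,1),'turn',np.round((R0.inv()*rot).as_rotvec(degrees=True),1))
    return pt,rot
E
python3 - <<'E'
from h import *
a=goal([.41,-.216,.213],tool(19))
goal([.41,-.216,.1375],tool(19),a)
print(tool(85.8,28).as_matrix(),tool(85.8,-28).as_matrix())
try: print(finger_overhang)
except Exception as e: print(e)
E
```

```text
shift [ 337.6 -207.6   32.2] turn [ 0.   0.  -3.5]
shift [ 0.  -0.  75.5] turn [0. 0. 0.]
[[ 0.0732  0.8806 -0.4682]
 [ 0.9973 -0.0647  0.0344]
 [-0.     -0.4695 -0.8829]] [[ 0.0732  0.8806  0.4682]
 [ 0.9973 -0.0647 -0.0344]
 [ 0.      0.4695 -0.8829]]
0.0655
```

Call:
arm_command([
  {"x": 34,"y": -21,"z": 3},
  {"x": 75,"y": -46,"z": 7},
  {"x": 115,"y": -71,"z": 11},
  {"x": 155,"y": -96,"z": 15},
  {"x": 195,"y": -121,"z": 19,"rz": -1},
  {"x": 235,"y": -146,"z": 23,"rz": -2},
  {"x": 275,"y": -170,"z": 27,"rz": -3},
  {"x": 310,"y": -190,"z": 30,"rz": -3.5},
  {"x": 330,"y": -203,"z": 32,"rz": -3.5},
  {"x": 338,"y": -208,"z": 32,"rz": -3.5},
  {"x": 338,"y": -208,"z": 32,"rz": -3.5},
  {"x": 338,"y": -208,"z": 32,"rz": -3.5},
], hand=80)

```text
invalid input
```

Run:
```python
from h import *
goal([.41,-.216,.1385],tool(19))
p=read_camera('wrist')
print([(np.round(d['point'],3),round(d['confidence'],2)) for d in mark_of(p,'red_flask')+boxes_of(p,'red_flask')])
for c,a in caps(p,'red'): print(c,a,ray(p,c,.15))
cv2.imwrite('pics/w1.png',p['pixels'])
```

```text
shift [ 337.6 -207.6  106.7] turn [ 0.   0.  -3.5]
[]
```

View pics/w1.png

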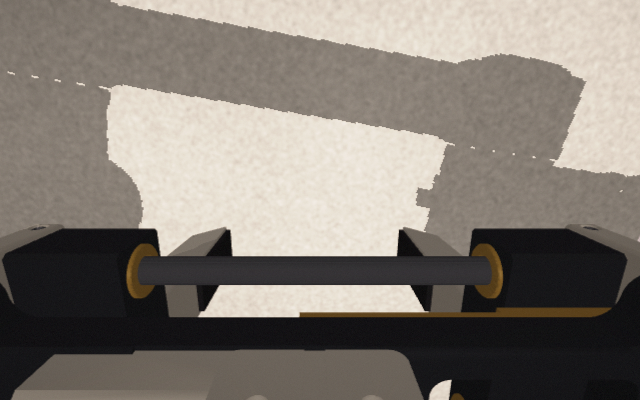

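The wrist view shows only bare table and the fingers, at about (200,270) and (430,270), because the call was refused and the arm did not move. I'll retry with all six keys in each row.

Call:
arm_command([
  {"x": 34,"y": -21,"z": 3,"rx": 0,"ry": 0,"rz": 0},
  {"x": 75,"y": -46,"z": 7,"rx": 0,"ry": 0,"rz": 0},
  {"x": 115,"y": -71,"z": 11,"rx": 0,"ry": 0,"rz": 0},
  {"x": 155,"y": -96,"z": 15,"rx": 0,"ry": 0,"rz": 0},
  {"x": 195,"y": -121,"z": 19,"rx": 0,"ry": 0,"rz": -1},
  {"x": 235,"y": -146,"z": 23,"rx": 0,"ry": 0,"rz": -2},
  {"x": 275,"y": -170,"z": 27,"rx": 0,"ry": 0,"rz": -3},
  {"x": 310,"y": -190,"z": 30,"rx": 0,"ry": 0,"rz": -3.5},
  {"x": 330,"y": -203,"z": 32,"rx": 0,"ry": 0,"rz": -3.5},
  {"x": 338,"y": -208,"z": 32,"rx": 0,"ry": 0,"rz": -3.5},
  {"x": 338,"y": -208,"z": 32,"rx": 0,"ry": 0,"rz": -3.5},
  {"x": 338,"y": -208,"z": 32,"rx": 0,"ry": 0,"rz": -3.5},
], hand=80)

```text
time: 2.8
tool_pos: [0.4099, -0.2161, 0.2603]
tool_rot: [3.141, 0.0, 0.331]
contact_force: [-0.7, 1.5, -1.1]
opening: 0.08
grip_force: 0.0
```

Run:
```python
from h import *
goal([.41,-.216,.1385],tool(19))
p=read_camera('wrist')
print([(np.round(d['point'],3),round(d['confidence'],2)) for d in mark_of(p,'red_flask')])
for c,a in caps(p,'red'): print(c,a,ray(p,c,.15))
cv2.imwrite('pics/w2.png',p['pixels'])
```

```text
shift [ 0.2 -0.1 74.8] turn [ 0.   0.  -0.1]
[(array([ 0.412, -0.222,  0.073]), 0.72)]
[331.3474  71.698 ] 2225 [ 0.5025 -0.1947  0.15  ]
[386.5783  96.8874] 2158 [ 0.4998 -0.2325  0.15  ]
[315.8959 215.1496] 1892 [ 0.4118 -0.2159  0.15  ]
```

View pics/w2.png

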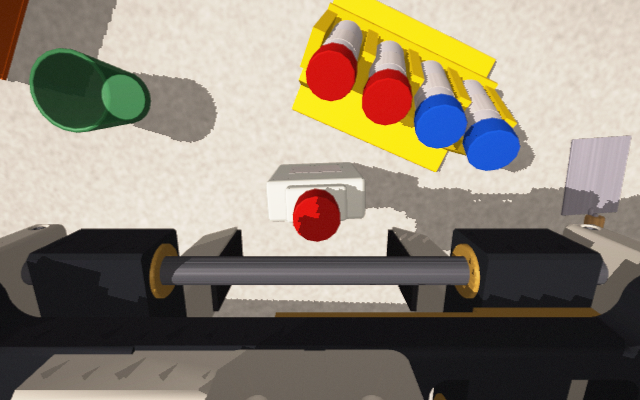

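The red cap at (317,215) is centred between the fingers and the flask is square to them. The two red tubes are at (331,72) and (387,97). Descending to grasp.

Call:
arm_command([
  {"x": 1,"y": 0,"z": 15,"rx": 0,"ry": 0,"rz": 0},
  {"x": 1,"y": 0,"z": 35,"rx": 0,"ry": 0,"rz": 0},
  {"x": 1,"y": 0,"z": 55,"rx": 0,"ry": 0,"rz": 0},
  {"x": 1,"y": 0,"z": 68,"rx": 0,"ry": 0,"rz": 0},
  {"x": 1,"y": 0,"z": 75,"rx": 0,"ry": 0,"rz": 0},
  {"x": 1,"y": 0,"z": 75,"rx": 0,"ry": 0,"rz": 0},
  {"x": 1,"y": 0,"z": 75,"rx": 0,"ry": 0,"rz": 0},
])

```text
time: 3.6
tool_pos: [0.4113, -0.2157, 0.1858]
tool_rot: [3.141, -0.0, 0.33]
contact_force: [0.3, -0.9, -0.1]
opening: 0.08
grip_force: 0.0
```

Call:
arm_command([
  {"x": 0,"y": 0,"z": 0,"rx": 0,"ry": 0,"rz": 0},
  {"x": 0,"y": 0,"z": 0,"rx": 0,"ry": 0,"rz": 0},
  {"x": 0,"y": 0,"z": 0,"rx": 0,"ry": 0,"rz": 0},
  {"x": 0,"y": 0,"z": 0,"rx": 0,"ry": 0,"rz": 0},
  {"x": 0,"y": 0,"z": 0,"rx": 0,"ry": 0,"rz": 0},
  {"x": 0,"y": 0,"z": 0,"rx": 0,"ry": 0,"rz": 0},
  {"x": 0,"y": 0,"z": 0,"rx": 0,"ry": 0,"rz": 0},
  {"x": 0,"y": 0,"z": 0,"rx": 0,"ry": 0,"rz": 0},
  {"x": 0,"y": 0,"z": 0,"rx": 0,"ry": 0,"rz": 0},
  {"x": 0,"y": 0,"z": 0,"rx": 0,"ry": 0,"rz": 0},
], hand=10, squeeze=25)

```text
time: 4.6
tool_pos: [0.4112, -0.2151, 0.1852]
tool_rot: [-3.142, 0.0, 0.331]
contact_force: [0.3, 0.7, -1.3]
opening: 0.0335
grip_force: 25.0
```

Call:
arm_command([
  {"x": 0,"y": 0,"z": -8,"rx": 0,"ry": 0,"rz": 0},
  {"x": 0,"y": 0,"z": -25,"rx": 0,"ry": 0,"rz": 0},
  {"x": 0,"y": 0,"z": -45,"rx": 0,"ry": 0,"rz": 0},
  {"x": 0,"y": 0,"z": -65,"rx": 0,"ry": 0,"rz": 0},
  {"x": 0,"y": 0,"z": -85,"rx": 0,"ry": 0,"rz": 0},
  {"x": 0,"y": 0,"z": -105,"rx": 0,"ry": 0,"rz": 0},
  {"x": 0,"y": 0,"z": -120,"rx": 0,"ry": 0,"rz": 0},
  {"x": 0,"y": 0,"z": -130,"rx": 0,"ry": 0,"rz": 0},
  {"x": 0,"y": 0,"z": -135,"rx": 0,"ry": 0,"rz": 0},
  {"x": 0,"y": 0,"z": -135,"rx": 0,"ry": 0,"rz": 0},
])

```text
time: 5.6
tool_pos: [0.4113, -0.2151, 0.3206]
tool_rot: [3.141, -0.0, 0.331]
contact_force: [0.8, -0.5, -1.1]
opening: 0.0333
grip_force: 25.0
```

Run:
```python
from h import *
a=goal([.547,.305,.275],tool(80))
goal([.547,.305,.150],tool(80),a)
```

```text
shift [ 297.4 -447.8   -1.6] turn [  0.   0. -61.]
shift [  0.  -0. 125.] turn [0. 0. 0.]
```

Call:
arm_command([
  {"x": 8,"y": -12,"z": 0,"rx": 0,"ry": 0,"rz": -1},
  {"x": 25,"y": -38,"z": 0,"rx": 0,"ry": 0,"rz": -5},
  {"x": 45,"y": -68,"z": 0,"rx": 0,"ry": 0,"rz": -9},
  {"x": 65,"y": -98,"z": 0,"rx": 0,"ry": 0,"rz": -13},
  {"x": 85,"y": -128,"z": 0,"rx": 0,"ry": 0,"rz": -17},
  {"x": 105,"y": -158,"z": 0,"rx": 0,"ry": 0,"rz": -21},
  {"x": 125,"y": -188,"z": 0,"rx": 0,"ry": 0,"rz": -25},
  {"x": 145,"y": -218,"z": 0,"rx": 0,"ry": 0,"rz": -29},
  {"x": 165,"y": -248,"z": 0,"rx": 0,"ry": 0,"rz": -33},
  {"x": 185,"y": -278,"z": 0,"rx": 0,"ry": 0,"rz": -37},
  {"x": 205,"y": -308,"z": 0,"rx": 0,"ry": 0,"rz": -41},
  {"x": 225,"y": -338,"z": 0,"rx": 0,"ry": 0,"rz": -45},
  {"x": 245,"y": -368,"z": 0,"rx": 0,"ry": 0,"rz": -49},
  {"x": 263,"y": -396,"z": 0,"rx": 0,"ry": 0,"rz": -53},
  {"x": 278,"y": -420,"z": 0,"rx": 0,"ry": 0,"rz": -57},
  {"x": 290,"y": -437,"z": 0,"rx": 0,"ry": 0,"rz": -60},
  {"x": 297,"y": -448,"z": 0,"rx": 0,"ry": 0,"rz": -61},
  {"x": 297,"y": -448,"z": 0,"rx": 0,"ry": 0,"rz": -61},
  {"x": 297,"y": -448,"z": 0,"rx": 0,"ry": 0,"rz": -61},
])

```text
time: 7.5
tool_pos: [0.5461, 0.3048, 0.3196]
tool_rot: [-3.141, 0.001, 1.395]
contact_force: [-0.1, 0.1, -0.7]
opening: 0.0337
grip_force: 25.0
```

Run:
```python
from h import *
a=goal([.547,.305,.150],tool(80))
q=read_camera('scene');p=read_camera('top')
# overlay crate model rim
Rz=Ro.from_euler('z',-10,degrees=True)
for im in (q,p):
    for z in (0,.1):
        c=Rz.apply([[.11,.12,0],[-.11,.12,0],[-.11,-.12,0],[.11,-.12,0]])+[.533,.229,z]
        cv2.polylines(im['pixels'],[np.int32(proj(im,c))],True,(255,255,0),1)
a=cv2.resize(q['pixels'][60:260,310:510],(400,400));b=cv2.resize(p['pixels'][140:280,190:330],(400,400))
cv2.imwrite('pics/c1.png',np.hstack([a,b]))
```

```text
shift [  0.5   1.  122.6] turn [-0.1  0.1 -0.1]
```

View pics/c1.png

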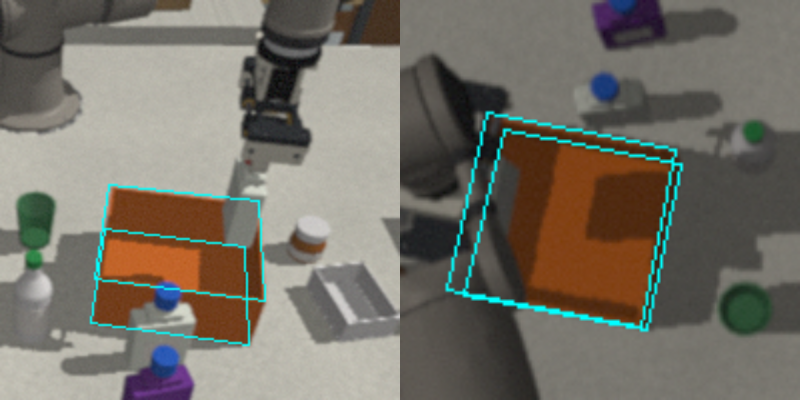

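The crate outline fits the model in both views. The flask hangs above its +y side, at (245,205) in the left crop. Lowering and releasing.

Call:
arm_command([
  {"x": 0,"y": 0,"z": 10,"rx": 0,"ry": 0,"rz": 0},
  {"x": 0,"y": 0,"z": 30,"rx": 0,"ry": 0,"rz": 0},
  {"x": 0,"y": 0,"z": 50,"rx": 0,"ry": 0,"rz": 0},
  {"x": 0,"y": 0,"z": 70,"rx": 0,"ry": 0,"rz": 0},
  {"x": 0,"y": 0,"z": 90,"rx": 0,"ry": 0,"rz": 0},
  {"x": 0,"y": 0,"z": 105,"rx": 0,"ry": 0,"rz": 0},
  {"x": 0,"y": 0,"z": 115,"rx": 0,"ry": 0,"rz": 0},
  {"x": 0,"y": 0,"z": 122,"rx": 0,"ry": 0,"rz": 0},
  {"x": 0,"y": 0,"z": 126,"rx": 0,"ry": 0,"rz": 0},
  {"x": 0,"y": 0,"z": 126,"rx": 0,"ry": 0,"rz": 0},
])

```text
time: 8.6
tool_pos: [0.5466, 0.3049, 0.194]
tool_rot: [-3.141, 0.0, 1.395]
contact_force: [-0.4, -0.4, -1.2]
opening: 0.0332
grip_force: 25.0
```

Call:
arm_command([
  {"x": 0,"y": 0,"z": 0,"rx": 0,"ry": 0,"rz": 0},
  {"x": 0,"y": 0,"z": 0,"rx": 0,"ry": 0,"rz": 0},
  {"x": 0,"y": 0,"z": 0,"rx": 0,"ry": 0,"rz": 0},
  {"x": 0,"y": 0,"z": 0,"rx": 0,"ry": 0,"rz": 0},
  {"x": 0,"y": 0,"z": 0,"rx": 0,"ry": 0,"rz": 0},
  {"x": 0,"y": 0,"z": 0,"rx": 0,"ry": 0,"rz": 0},
  {"x": 0,"y": 0,"z": -10,"rx": 0,"ry": 0,"rz": 0},
  {"x": 0,"y": 0,"z": -30,"rx": 0,"ry": 0,"rz": 0},
  {"x": 0,"y": 0,"z": -60,"rx": 0,"ry": 0,"rz": 0},
  {"x": 0,"y": 0,"z": -100,"rx": 0,"ry": 0,"rz": 0},
  {"x": 0,"y": 0,"z": -125,"rx": 0,"ry": 0,"rz": 0},
  {"x": 0,"y": 0,"z": -130,"rx": 0,"ry": 0,"rz": 0},
  {"x": 0,"y": 0,"z": -130,"rx": 0,"ry": 0,"rz": 0},
], hand=75)

```text
time: 9.9
tool_pos: [0.5467, 0.3051, 0.3252]
tool_rot: [3.14, -0.001, 1.396]
contact_force: [-0.5, 0.7, -0.5]
opening: 0.075
grip_force: 0.0
```

Run:
```python
from h import *
for n in ('scene','top'):
    p=read_camera(n)
    print(n,[np.round(d['point'],3) for d in mark_of(p,'red_flask')])
    print([np.round(d['point'],3) for d in mark_of(p,'red_tube_1')])
    for c,a in caps(p,'red'): print(c,a,ray(p,c,.155),ray(p,c,.132))
Rr=Ro.from_euler('z',-4.2,degrees=True); o=np.array([.523,-.263,0])
for s in (.063,.021):
    for L in (.118,.108): print(s,L,o+Rr.apply([.03-L*np.sin(np.radians(28)),s,.03+L*np.cos(np.radians(28))]))
```

```text
scene [array([0.547, 0.305, 0.083])]
[array([ 0.529, -0.237,  0.082]), array([ 0.529, -0.195,  0.079])]
[249.2128 165.5106] 47 [ 0.5374 -0.2292  0.155 ] [ 0.5107 -0.2358  0.132 ]
[262.6364 166.4545] 44 [ 0.5413 -0.1888  0.155 ] [ 0.5148 -0.1942  0.132 ]
[428.9  171.18] 100 [0.5585 0.299  0.155 ] [0.5325 0.3092 0.132 ]
top [array([0.549, 0.305, 0.077])]
[array([ 0.528, -0.241,  0.084])]
[224.1538 209.2564] 39 [0.5491 0.2978 0.155 ] [0.5525 0.3027 0.132 ]
[369.75   223.8542] 48 [ 0.5067 -0.1921  0.155 ] [ 0.5094 -0.195   0.132 ]
[382.0702 225.5263] 57 [ 0.5017 -0.2333  0.155 ] [ 0.5043 -0.2369  0.132 ]
0.063 0.118 [ 0.5023 -0.1983  0.1342]
0.063 0.108 [ 0.507  -0.1987  0.1254]
0.021 0.118 [ 0.4992 -0.2402  0.1342]
0.021 0.108 [ 0.5039 -0.2405  0.1254]
```

The flask stands upright in the crate and is released. Now the first tube, in the outer slot on the +y side.

Run:
```python
from h import *
u=-tool(85.8,-28).apply([0,0,1])
g=np.array([.508,-.1955,.125])
a=goal(g+.12*u,tool(85.8,-28))
goal(g+.06*u,tool(85.8,-28),a)
print(a[0])
```

```text
shift [-507.4  -28.4   51.1] turn [-28.1   1.5  -5.7]
shift [-0.  0. 60.] turn [0. 0. 0.]
[ 0.4298 -0.1898  0.2725]
```

Call:
arm_command([
  {"x": -15,"y": 0,"z": 0,"rx": 0,"ry": 0,"rz": 0},
  {"x": -50,"y": -2,"z": 0,"rx": 0,"ry": 0,"rz": 0},
  {"x": -90,"y": -4,"z": 0,"rx": 0,"ry": 0,"rz": 0},
  {"x": -130,"y": -6,"z": 0,"rx": 0,"ry": 0,"rz": 0},
  {"x": -170,"y": -8,"z": 0,"rx": 0,"ry": 0,"rz": 0},
  {"x": -210,"y": -10,"z": 0,"rx": -2,"ry": 0,"rz": -1},
  {"x": -250,"y": -12,"z": 5,"rx": -5,"ry": 0,"rz": -1},
  {"x": -290,"y": -14,"z": 10,"rx": -8,"ry": 0,"rz": -2},
  {"x": -330,"y": -16,"z": 15,"rx": -11,"ry": 0.5,"rz": -3},
  {"x": -370,"y": -18,"z": 20,"rx": -15,"ry": 1,"rz": -4},
  {"x": -410,"y": -20,"z": 30,"rx": -19,"ry": 1,"rz": -5},
  {"x": -445,"y": -23,"z": 40,"rx": -23,"ry": 1,"rz": -5.5},
  {"x": -475,"y": -26,"z": 45,"rx": -26,"ry": 1.5,"rz": -5.7},
  {"x": -497,"y": -28,"z": 50,"rx": -28,"ry": 1.5,"rz": -5.7},
  {"x": -507,"y": -28,"z": 51,"rx": -28.1,"ry": 1.5,"rz": -5.7},
  {"x": -507,"y": -28,"z": 51,"rx": -28.1,"ry": 1.5,"rz": -5.7},
  {"x": -507,"y": -28,"z": 51,"rx": -28.1,"ry": 1.5,"rz": -5.7},
], hand=66)

```text
time: 11.9
tool_pos: [0.4305, -0.1891, 0.273]
tool_rot: [2.651, -0.002, 1.497]
contact_force: [-0.3, -0.1, 0.9]
opening: 0.0659
grip_force: 0.0
```

Run:
```python
from h import *
goal([.508,-.1955,.125],tool(85.8,-28))
p=read_camera('wrist')
print([(np.round(d['point'],3),round(d['confidence'],2)) for d in mark_of(p,'red_tube_1')])
for col in('red','blue'):
  for c,a in caps(p,col): print(c,a,ray(p,c,.134),ray(p,c,.125))
cam=-cv2.Rodrigues(np.array(p['rvec']))[0].T@np.array(p['tvec']).ravel();print(cam)
u=-tool(85.8,-28).apply([0,0,1])
for y,x in((-.1955,.508),(-.2375,.505)):
    X=np.array([x,y,.125])+.01*u
    cv2.circle(p['pixels'],np.int32(proj(p,X)[0]).tolist(),3,(255,255,0),-1)
cv2.imwrite('pics/w3.png',p['pixels'])
```

```text
shift [ -0.8  -1.  120.2] turn [ 0.1 -0.1 -0.1]
[(array([ 0.528, -0.196,  0.081]), 0.87), (array([ 0.53 , -0.238,  0.082]), 0.69)]
[312.1681 200.2961] 1243 [ 0.5014 -0.1928  0.134 ] [ 0.5059 -0.1959  0.125 ]
[312.3895 241.5878] 968 [ 0.4987 -0.23    0.134 ] [ 0.5031 -0.2346  0.125 ]
[533.095  112.6801] 916 [ 0.8147 -0.1431  0.134 ] [ 0.832  -0.1442  0.125 ]
[312.625  296.5505] 792 [ 0.4948 -0.2839  0.134 ] [ 0.499  -0.2907  0.125 ]
[ 0.3909 -0.1172  0.3548]
```

View pics/w3.png

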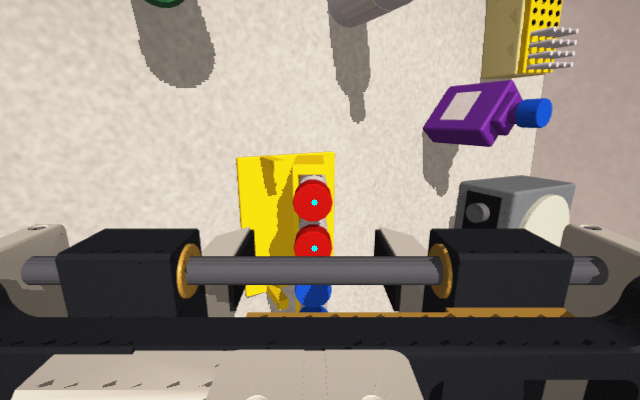

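The projected cap-top points (314,202) and (314,248) sit on the two red caps. The tube axis runs midway between the fingers. Descending along the axis.

Call:
arm_command([
  {"x": -1,"y": -2,"z": 15,"rx": 0,"ry": 0,"rz": 0},
  {"x": -1,"y": -2,"z": 40,"rx": 0,"ry": 0,"rz": 0},
  {"x": -1,"y": -2,"z": 65,"rx": 0,"ry": 0,"rz": 0},
  {"x": -1,"y": -2,"z": 85,"rx": 0,"ry": 0,"rz": 0},
  {"x": -1,"y": -2,"z": 100,"rx": 0,"ry": 0,"rz": 0},
  {"x": -1,"y": -2,"z": 112,"rx": 0,"ry": 0,"rz": 0},
  {"x": -1,"y": -2,"z": 120,"rx": 0,"ry": 0,"rz": 0},
  {"x": -1,"y": -2,"z": 120,"rx": 0,"ry": 0,"rz": 0},
  {"x": -1,"y": -2,"z": 120,"rx": 0,"ry": 0,"rz": 0},
])

```text
time: 12.9
tool_pos: [0.4853, -0.1941, 0.1668]
tool_rot: [2.65, -0.001, 1.498]
contact_force: [-0.2, -0.3, 0.6]
opening: 0.0659
grip_force: 0.0
```

Call:
arm_command([
  {"x": 0,"y": 0,"z": 0,"rx": 0,"ry": 0,"rz": 0},
  {"x": 0,"y": 0,"z": 0,"rx": 0,"ry": 0,"rz": 0},
  {"x": 0,"y": 0,"z": 0,"rx": 0,"ry": 0,"rz": 0},
  {"x": 0,"y": 0,"z": 0,"rx": 0,"ry": 0,"rz": 0},
  {"x": 0,"y": 0,"z": 0,"rx": 0,"ry": 0,"rz": 0},
  {"x": 0,"y": 0,"z": 0,"rx": 0,"ry": 0,"rz": 0},
  {"x": 0,"y": 0,"z": 0,"rx": 0,"ry": 0,"rz": 0},
  {"x": 0,"y": 0,"z": 0,"rx": 0,"ry": 0,"rz": 0},
], hand=10, squeeze=20)

```text
time: 13.7
tool_pos: [0.4852, -0.1943, 0.1666]
tool_rot: [2.65, -0.001, 1.497]
contact_force: [-2.2, 0.3, 3.6]
opening: 0.0338
grip_force: 20.0
```

Call:
arm_command([
  {"x": 0,"y": 0,"z": -5,"rx": 0,"ry": 0,"rz": 0},
  {"x": 0,"y": 0,"z": -15,"rx": 0,"ry": 0,"rz": 0},
  {"x": 0,"y": 0,"z": -30,"rx": 0,"ry": 0,"rz": 0},
  {"x": 0,"y": 0,"z": -45,"rx": 0,"ry": 0,"rz": 0},
  {"x": 0,"y": 0,"z": -60,"rx": 0,"ry": 0,"rz": 0},
  {"x": 0,"y": 0,"z": -75,"rx": 0,"ry": 0,"rz": 0},
  {"x": 0,"y": 0,"z": -90,"rx": 0,"ry": 0,"rz": 0},
  {"x": 0,"y": 0,"z": -105,"rx": 0,"ry": 0,"rz": 0},
  {"x": 0,"y": 0,"z": -118,"rx": 0,"ry": 0,"rz": 0},
  {"x": 0,"y": 0,"z": -126,"rx": 0,"ry": 0,"rz": 0},
  {"x": 0,"y": 0,"z": -130,"rx": 0,"ry": 0,"rz": 0},
  {"x": 0,"y": 0,"z": -130,"rx": 0,"ry": 0,"rz": 0},
])

```text
time: 14.9
tool_pos: [0.4239, -0.1898, 0.2814]
tool_rot: [2.65, -0.001, 1.497]
contact_force: [0.0, -0.1, -0.4]
opening: 0.0331
grip_force: 20.0
```

Run:
```python
from h import *
C=lambda x,y,z:np.array([.533,.229,z])+Ro.from_euler('z',-10,degrees=True).apply([x,y,0])
a=goal(C(-.02,-.05,.26),tool(80,-28))
a=goal(C(-.02,-.05,.26),tool(80,0))
goal(C(-.02,-.05,.125),tool(80,0),a)
p=read_camera('scene')
print([np.round(d['point'],3) for d in mark_of(p,'red_tube_1')],[np.round(d['point'],3) for d in mark_of(p,'blue_tube_1')])
```

```text
shift [380.2  36.8  -2.8] turn [ 0.1 -2.8  5.1]
shift [378.   58.7   2.7] turn [28.1 -1.5  5.7]
shift [  0.  -0. 135.] turn [0. 0. 0.]
[array([ 0.469, -0.193,  0.194]), array([ 0.528, -0.239,  0.082])] [array([ 0.527, -0.325,  0.083]), array([ 0.525, -0.28 ,  0.085]), array([0.63 , 0.005, 0.001])]
```

Tube 1 is out of the rack (now at about z 0.194), and the others have not moved. Carrying it to the crate.

Call:
arm_command([
  {"x": 10,"y": 1,"z": 0,"rx": 0,"ry": 0,"rz": 0},
  {"x": 30,"y": 4,"z": 0,"rx": 1,"ry": 0,"rz": 0},
  {"x": 60,"y": 8,"z": 0,"rx": 3,"ry": 0,"rz": 0},
  {"x": 90,"y": 13,"z": 0,"rx": 6,"ry": 0,"rz": 1},
  {"x": 120,"y": 18,"z": 0,"rx": 9,"ry": 0,"rz": 2},
  {"x": 150,"y": 23,"z": 0,"rx": 12,"ry": -0.5,"rz": 3},
  {"x": 180,"y": 28,"z": 0,"rx": 15,"ry": -1,"rz": 3},
  {"x": 210,"y": 33,"z": 0,"rx": 18,"ry": -1,"rz": 4},
  {"x": 240,"y": 38,"z": 0,"rx": 21,"ry": -1,"rz": 4},
  {"x": 270,"y": 43,"z": 1,"rx": 23,"ry": -1.5,"rz": 5},
  {"x": 300,"y": 48,"z": 1,"rx": 25,"ry": -1.5,"rz": 5},
  {"x": 330,"y": 52,"z": 2,"rx": 27,"ry": -1.5,"rz": 5.7},
  {"x": 355,"y": 56,"z": 2,"rx": 28,"ry": -1.5,"rz": 5.7},
  {"x": 371,"y": 58,"z": 3,"rx": 28,"ry": -1.5,"rz": 5.7},
  {"x": 378,"y": 59,"z": 3,"rx": 28,"ry": -1.5,"rz": 5.7},
  {"x": 378,"y": 59,"z": 3,"rx": 28,"ry": -1.5,"rz": 5.7},
])

```text
time: 16.65
tool_pos: [0.5048, 0.1837, 0.3063]
tool_rot: [3.14, 0.0, 1.397]
contact_force: [0.7, 0.5, 0.0]
opening: 0.0332
grip_force: 20.0
```

Call:
arm_command([
  {"x": 0,"y": 0,"z": 10,"rx": 0,"ry": 0,"rz": 0},
  {"x": 0,"y": 0,"z": 30,"rx": 0,"ry": 0,"rz": 0},
  {"x": 0,"y": 0,"z": 55,"rx": 0,"ry": 0,"rz": 0},
  {"x": 0,"y": 0,"z": 80,"rx": 0,"ry": 0,"rz": 0},
  {"x": 0,"y": 0,"z": 105,"rx": 0,"ry": 0,"rz": 0},
  {"x": 0,"y": 0,"z": 122,"rx": 0,"ry": 0,"rz": 0},
  {"x": 0,"y": 0,"z": 132,"rx": 0,"ry": 0,"rz": 0},
  {"x": 0,"y": 0,"z": 135,"rx": 0,"ry": 0,"rz": 0},
  {"x": 0,"y": 0,"z": 135,"rx": 0,"ry": 0,"rz": 0},
])

```text
time: 17.55
tool_pos: [0.5054, 0.1827, 0.1717]
tool_rot: [3.14, 0.0, 1.395]
contact_force: [0.2, 0.8, 0.0]
opening: 0.0334
grip_force: 20.0
```

Call:
arm_command([
  {"x": 0,"y": 0,"z": 0,"rx": 0,"ry": 0,"rz": 0},
  {"x": 0,"y": 0,"z": 0,"rx": 0,"ry": 0,"rz": 0},
  {"x": 0,"y": 0,"z": 0,"rx": 0,"ry": 0,"rz": 0},
  {"x": 0,"y": 0,"z": 0,"rx": 0,"ry": 0,"rz": 0},
  {"x": 0,"y": 0,"z": 0,"rx": 0,"ry": 0,"rz": 0},
  {"x": 0,"y": 0,"z": -10,"rx": 0,"ry": 0,"rz": 0},
  {"x": 0,"y": 0,"z": -30,"rx": 0,"ry": 0,"rz": 0},
  {"x": 0,"y": 0,"z": -60,"rx": 0,"ry": 0,"rz": 0},
  {"x": 0,"y": 0,"z": -100,"rx": 0,"ry": 0,"rz": 0},
  {"x": 0,"y": 0,"z": -125,"rx": 0,"ry": 0,"rz": 0},
  {"x": 0,"y": 0,"z": -135,"rx": 0,"ry": 0,"rz": 0},
  {"x": 0,"y": 0,"z": -135,"rx": 0,"ry": 0,"rz": 0},
], hand=66)

```text
time: 18.75
tool_pos: [0.5054, 0.1833, 0.3081]
tool_rot: [3.137, -0.001, 1.396]
contact_force: [0.3, 1.3, 0.1]
opening: 0.0661
grip_force: 0.0
```

Run:
```python
from h import *
for n in('scene','top'):
    p=read_camera(n)
    print([np.round(d['point'],3) for d in mark_of(p,'red_tube_1')],[np.round(d['point'],3) for d in mark_of(p,'red_flask')])
u=-tool(85.8,-28).apply([0,0,1])
g=np.array([.5035,-.2382,.125])
a=goal(g+.12*u,tool(85.8,-28))
goal(g,tool(85.8,-28),a)
a=read_camera('scene')['pixels'][60:260,310:510];b=p['pixels'][140:280,190:330]
cv2.imwrite('pics/c2.png',np.hstack([cv2.resize(a,(400,400)),cv2.resize(b,(400,400))]))
```

```text
[array([ 0.528, -0.236,  0.081]), array([0.506, 0.184, 0.058]), array([0.426, 0.006, 0.   ])] [array([0.549, 0.308, 0.081])]
[array([ 0.528, -0.244,  0.084])] [array([0.551, 0.304, 0.081]), array([ 0.59 ,  0.5  , -0.004]), array([ 0.529, -0.24 ,  0.083])]
shift [-423.    -5.7   33.3] turn [-28.    1.5  -5.7]
shift [ -0.   0. 120.] turn [0. 0. 0.]
```

View pics/c2.png

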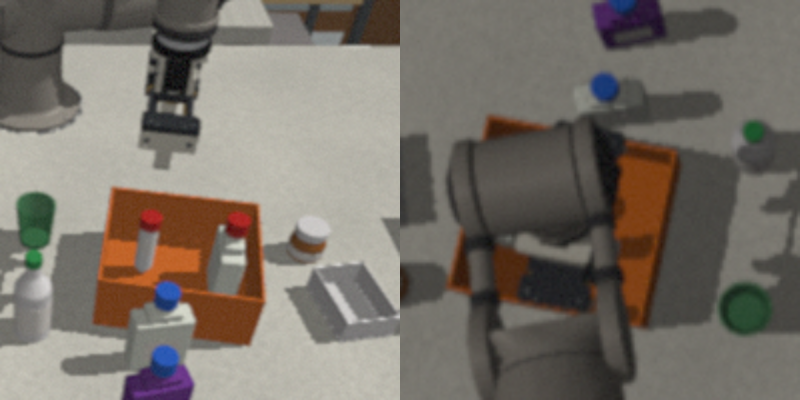

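Tube 1 stands upright in the crate, left crop (148,240), next to the flask at (230,250). Now tube 2.

Call:
arm_command([
  {"x": -15,"y": 0,"z": 0,"rx": 0,"ry": 0,"rz": 0},
  {"x": -50,"y": -1,"z": 0,"rx": 0,"ry": 0,"rz": 0},
  {"x": -90,"y": -1,"z": 0,"rx": 0,"ry": 0,"rz": 0},
  {"x": -130,"y": -2,"z": 0,"rx": 0,"ry": 0,"rz": 0},
  {"x": -170,"y": -2,"z": 0,"rx": -2,"ry": 0,"rz": 0},
  {"x": -210,"y": -3,"z": 2,"rx": -5,"ry": 0,"rz": -1},
  {"x": -250,"y": -3,"z": 5,"rx": -8,"ry": 0,"rz": -2},
  {"x": -290,"y": -4,"z": 10,"rx": -12,"ry": 0.5,"rz": -3},
  {"x": -330,"y": -4,"z": 15,"rx": -17,"ry": 1,"rz": -4},
  {"x": -365,"y": -5,"z": 22,"rx": -22,"ry": 1,"rz": -5},
  {"x": -395,"y": -5,"z": 28,"rx": -26,"ry": 1.5,"rz": -5.7},
  {"x": -415,"y": -6,"z": 32,"rx": -28,"ry": 1.5,"rz": -5.7},
  {"x": -423,"y": -6,"z": 33,"rx": -28,"ry": 1.5,"rz": -5.7},
  {"x": -423,"y": -6,"z": 33,"rx": -28,"ry": 1.5,"rz": -5.7},
  {"x": -423,"y": -6,"z": 33,"rx": -28,"ry": 1.5,"rz": -5.7},
])

```text
time: 20.6
tool_pos: [0.4255, -0.2319, 0.2738]
tool_rot: [2.651, -0.001, 1.498]
contact_force: [0.1, 0.1, -0.4]
opening: 0.0659
grip_force: 0.0
```

Run:
```python
from h import *
goal([.5035,-.2382,.125],tool(85.8,-28))
p=read_camera('wrist')
print([(np.round(d['point'],3),round(d['confidence'],2)) for d in mark_of(p,'red_tube_1')])
u=-tool(85.8,-28).apply([0,0,1])
print(proj(p,np.array([.5035,-.2382,.125])+.01*u))
for c,a in caps(p,'red'): print(c,a)
```

```text
shift [ -0.7  -1.  121.1] turn [ 0.1 -0.1 -0. ]
[(array([ 0.528, -0.241,  0.087]), 0.84)]
[[314.2977 201.9992]]
[313.6571 198.6702] 1219
```

The cap centroid (314,199) agrees with the projected point (314,202), so I'm descending and gripping.

Call:
arm_command([
  {"x": -1,"y": -1,"z": 15,"rx": 0,"ry": 0,"rz": 0},
  {"x": -1,"y": -1,"z": 40,"rx": 0,"ry": 0,"rz": 0},
  {"x": -1,"y": -1,"z": 65,"rx": 0,"ry": 0,"rz": 0},
  {"x": -1,"y": -1,"z": 85,"rx": 0,"ry": 0,"rz": 0},
  {"x": -1,"y": -1,"z": 100,"rx": 0,"ry": 0,"rz": 0},
  {"x": -1,"y": -1,"z": 113,"rx": 0,"ry": 0,"rz": 0},
  {"x": -1,"y": -1,"z": 120,"rx": 0,"ry": 0,"rz": 0},
  {"x": -1,"y": -1,"z": 120,"rx": 0,"ry": 0,"rz": 0},
  {"x": -1,"y": -1,"z": 120,"rx": 0,"ry": 0,"rz": 0},
])

```text
time: 21.6
tool_pos: [0.4811, -0.2371, 0.1678]
tool_rot: [2.65, -0.001, 1.498]
contact_force: [-0.7, -0.4, 0.6]
opening: 0.0653
grip_force: 0.0
```

Call:
arm_command([
  {"x": 0,"y": 0,"z": 0,"rx": 0,"ry": 0,"rz": 0},
  {"x": 0,"y": 0,"z": 0,"rx": 0,"ry": 0,"rz": 0},
  {"x": 0,"y": 0,"z": 0,"rx": 0,"ry": 0,"rz": 0},
  {"x": 0,"y": 0,"z": 0,"rx": 0,"ry": 0,"rz": 0},
  {"x": 0,"y": 0,"z": 0,"rx": 0,"ry": 0,"rz": 0},
  {"x": 0,"y": 0,"z": 0,"rx": 0,"ry": 0,"rz": 0},
  {"x": 0,"y": 0,"z": 0,"rx": 0,"ry": 0,"rz": 0},
  {"x": 0,"y": 0,"z": 0,"rx": 0,"ry": 0,"rz": 0},
], hand=10)

```text
time: 22.4
tool_pos: [0.4811, -0.2374, 0.1676]
tool_rot: [2.65, -0.001, 1.497]
contact_force: [0.2, -0.3, 2.0]
opening: 0.0336
grip_force: 20.0
```

Call:
arm_command([
  {"x": 0,"y": 0,"z": -5,"rx": 0,"ry": 0,"rz": 0},
  {"x": 0,"y": 0,"z": -15,"rx": 0,"ry": 0,"rz": 0},
  {"x": 0,"y": 0,"z": -30,"rx": 0,"ry": 0,"rz": 0},
  {"x": 0,"y": 0,"z": -45,"rx": 0,"ry": 0,"rz": 0},
  {"x": 0,"y": 0,"z": -60,"rx": 0,"ry": 0,"rz": 0},
  {"x": 0,"y": 0,"z": -75,"rx": 0,"ry": 0,"rz": 0},
  {"x": 0,"y": 0,"z": -90,"rx": 0,"ry": 0,"rz": 0},
  {"x": 0,"y": 0,"z": -105,"rx": 0,"ry": 0,"rz": 0},
  {"x": 0,"y": 0,"z": -120,"rx": 0,"ry": 0,"rz": 0},
  {"x": 0,"y": 0,"z": -135,"rx": 0,"ry": 0,"rz": 0},
  {"x": 0,"y": 0,"z": -145,"rx": 0,"ry": 0,"rz": 0},
  {"x": 0,"y": 0,"z": -145,"rx": 0,"ry": 0,"rz": 0},
])

```text
time: 23.6
tool_pos: [0.4123, -0.2325, 0.2964]
tool_rot: [2.65, 0.001, 1.497]
contact_force: [0.4, 0.1, 0.1]
opening: 0.0332
grip_force: 20.0
```

Run:
```python
from h import *
C=lambda x,y,z:np.array([.533,.229,z])+Ro.from_euler('z',-10,degrees=True).apply([x,y,0])
a=goal(C(.03,.0,.285),tool(80,0))
goal(C(.03,.0,.125),tool(80,0),a);print(a[0])
p=read_camera('scene')
print([np.round(d['point'],3) for d in mark_of(p,'red_tube_1')],[np.round(d['point'],3) for d in mark_of(p,'blue_tube_1')])
```

```text
shift [466.1 119.3  23.3] turn [28.2 -1.4  5.7]
shift [  0.  -0. 160.] turn [0. 0. 0.]
[0.5625 0.2238 0.332 ]
[array([ 0.461, -0.232,  0.21 ]), array([0.507, 0.182, 0.059])] [array([ 0.528, -0.324,  0.085])]
```

Call:
arm_command([
  {"x": 10,"y": 2,"z": 0,"rx": 0,"ry": 0,"rz": 0},
  {"x": 35,"y": 8,"z": 1,"rx": 1,"ry": 0,"rz": 0},
  {"x": 65,"y": 16,"z": 3,"rx": 3,"ry": 0,"rz": 0},
  {"x": 97,"y": 25,"z": 5,"rx": 6,"ry": 0,"rz": 1},
  {"x": 130,"y": 33,"z": 6,"rx": 9,"ry": 0,"rz": 2},
  {"x": 163,"y": 42,"z": 8,"rx": 12,"ry": -0.5,"rz": 3},
  {"x": 196,"y": 50,"z": 10,"rx": 15,"ry": -1,"rz": 3},
  {"x": 230,"y": 59,"z": 11,"rx": 17,"ry": -1,"rz": 4},
  {"x": 264,"y": 67,"z": 13,"rx": 19,"ry": -1,"rz": 4},
  {"x": 298,"y": 76,"z": 15,"rx": 21,"ry": -1,"rz": 5},
  {"x": 332,"y": 85,"z": 16,"rx": 23,"ry": -1,"rz": 5},
  {"x": 366,"y": 94,"z": 18,"rx": 25,"ry": -1.4,"rz": 5.7},
  {"x": 400,"y": 102,"z": 20,"rx": 27,"ry": -1.4,"rz": 5.7},
  {"x": 430,"y": 110,"z": 22,"rx": 28,"ry": -1.4,"rz": 5.7},
  {"x": 453,"y": 116,"z": 23,"rx": 28.2,"ry": -1.4,"rz": 5.7},
  {"x": 466,"y": 119,"z": 23,"rx": 28.2,"ry": -1.4,"rz": 5.7},
  {"x": 466,"y": 119,"z": 23,"rx": 28.2,"ry": -1.4,"rz": 5.7},
  {"x": 466,"y": 119,"z": 23,"rx": 28.2,"ry": -1.4,"rz": 5.7},
])

```text
time: 25.55
tool_pos: [0.562, 0.2235, 0.3311]
tool_rot: [-3.139, -0.001, 1.396]
contact_force: [-0.1, -0.0, -0.3]
opening: 0.0337
grip_force: 20.0
```

Call:
arm_command([
  {"x": 0,"y": 0,"z": 10,"rx": 0,"ry": 0,"rz": 0},
  {"x": 0,"y": 0,"z": 30,"rx": 0,"ry": 0,"rz": 0},
  {"x": 0,"y": 0,"z": 55,"rx": 0,"ry": 0,"rz": 0},
  {"x": 0,"y": 0,"z": 80,"rx": 0,"ry": 0,"rz": 0},
  {"x": 0,"y": 0,"z": 105,"rx": 0,"ry": 0,"rz": 0},
  {"x": 0,"y": 0,"z": 130,"rx": 0,"ry": 0,"rz": 0},
  {"x": 0,"y": 0,"z": 147,"rx": 0,"ry": 0,"rz": 0},
  {"x": 0,"y": 0,"z": 157,"rx": 0,"ry": 0,"rz": 0},
  {"x": 0,"y": 0,"z": 160,"rx": 0,"ry": 0,"rz": 0},
  {"x": 0,"y": 0,"z": 160,"rx": 0,"ry": 0,"rz": 0},
])

```text
time: 26.55
tool_pos: [0.5623, 0.2237, 0.1717]
tool_rot: [-3.14, -0.001, 1.395]
contact_force: [0.3, -0.1, -0.4]
opening: 0.0338
grip_force: 20.0
```

Call:
arm_command([
  {"x": 0,"y": 0,"z": 0,"rx": 0,"ry": 0,"rz": 0},
  {"x": 0,"y": 0,"z": 0,"rx": 0,"ry": 0,"rz": 0},
  {"x": 0,"y": 0,"z": 0,"rx": 0,"ry": 0,"rz": 0},
  {"x": 0,"y": 0,"z": 0,"rx": 0,"ry": 0,"rz": 0},
  {"x": 0,"y": 0,"z": 0,"rx": 0,"ry": 0,"rz": 0},
  {"x": 0,"y": 0,"z": -10,"rx": 0,"ry": 0,"rz": 0},
  {"x": 0,"y": 0,"z": -30,"rx": 0,"ry": 0,"rz": 0},
  {"x": 0,"y": 0,"z": -60,"rx": 0,"ry": 0,"rz": 0},
  {"x": 0,"y": 0,"z": -100,"rx": 0,"ry": 0,"rz": 0},
  {"x": 0,"y": 0,"z": -130,"rx": 0,"ry": 0,"rz": 0},
  {"x": 0,"y": 0,"z": -150,"rx": 0,"ry": 0,"rz": 0},
  {"x": 0,"y": 0,"z": -160,"rx": 0,"ry": 0,"rz": 0},
  {"x": 0,"y": 0,"z": -160,"rx": 0,"ry": 0,"rz": 0},
  {"x": 0,"y": 0,"z": -160,"rx": 0,"ry": 0,"rz": 0},
], hand=66)

```text
time: 27.95
tool_pos: [0.5621, 0.2237, 0.3306]
tool_rot: [-3.138, -0.001, 1.396]
contact_force: [-0.5, -0.5, 0.1]
opening: 0.0658
grip_force: 0.0
```

Run:
```python
from h import *
p=read_camera('scene');cv2.imwrite('pics/end.png',p['pixels'])
for n in ['red_tube_1','red_flask','blue_tube_1','blue_flask','bottle','beaker','jar','spatula','tip_lid']: print(n,[np.round(d['point'],3) for d in mark_of(p,n)])
```

```text
red_tube_1 [array([0.562, 0.228, 0.063]), array([0.504, 0.183, 0.06 ])]
red_flask [array([0.548, 0.309, 0.081])]
blue_tube_1 [array([ 0.527, -0.325,  0.084]), array([ 0.587,  0.495, -0.   ])]
blue_flask [array([0.796, 0.162, 0.077]), array([0.688, 0.18 , 0.077]), array([ 0.81 , -0.142,  0.076]), array([ 0.533,  0.233, -0.002])]
bottle [array([0.547, 0.304, 0.079]), array([0.63 , 0.003, 0.002])]
beaker [array([ 0.431,  0.008, -0.   ])]
jar [array([ 0.452,  0.469, -0.002]), array([0.561, 0.227, 0.066])]
spatula [array([ 0.475, -0.536,  0.001]), array([0.55 , 0.31 , 0.078])]
tip_lid [array([ 0.584,  0.496, -0.   ]), array([ 0.534,  0.233, -0.002])]
```

View pics/end.png

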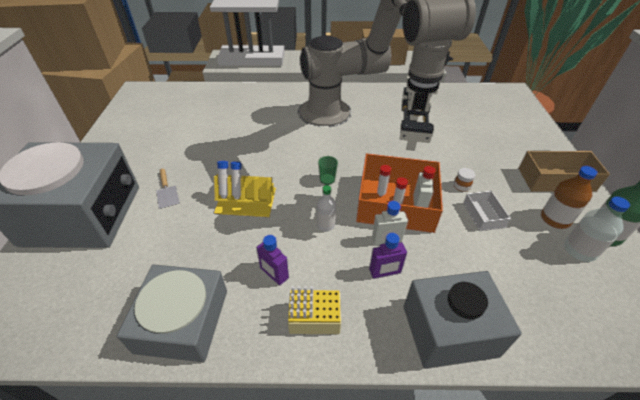

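All three red-capped items are in the crate, at (385,170), (401,187) and (428,175). Both blue tubes are still in the rack at (223,168) and (236,168). The other objects measure where they were, and the arm is clear.

```bash
python3 -c "
from cell import *
print(hand_in())"
```

```text
the job is handed in; nothing more can be done
None
```

The red-capped flask and both red-capped tubes are in the orange crate and released; the last picture shows the blue tubes and everything else in place, and the job is handed in (no verdict was returned).

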